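# Close up the row of specimen boxes and clamp the end stop

### The job

A box has been sold from the display ledge and the row has come apart. Stand the new specimen box from the table upright in the ledge's channel, between the last box of the row and the black sliding stop, then push the stop along until all four boxes stand flush against one another and against the wooden end cheek with no gaps. Last, with the row closed, press the stop's red lever down flat to clamp it, and leave the crystals and the loupe lying round the work where they are.

Things in the scene. Friction and masses are not known exactly. Their poses are not given: they have to be found in the camera images.
- ledge: oak display ledge fixed on the table, 67 mm deep (x) by 340 mm long (y); origin: centre of its underside; +y is the robot's left, +x the back. Channel along y, open above: x -23 to +23 mm, floor 10 mm up. In front an aluminium lip 6 mm thick (top 18 mm up), behind an oak fence 6 mm thick (top 20 mm up). An oak cheek (top 48 mm up) closes the +y end, inner face at y = +158 mm
- cheek_face (a point): foot of the cheek's inner face, on the channel floor in the middle of the channel: the fixed end of the row
- box_left: lidded thumbnail specimen box, 38.8 x 38.8 mm (lid; foot 38) and 35 mm tall, 40 to 90 g: black foot 9 mm high, clear lid (does not open), white crystal inside; origin at the centre of its underside, z up, faces across x and y. Stands in the channel as the first of the row, nearest the cheek, a few mm off it
- box_mid: lidded thumbnail specimen box, 38.8 x 38.8 mm (lid; foot 38) and 35 mm tall, 40 to 90 g: black foot 9 mm high, clear lid (does not open), white crystal inside; origin at the centre of its underside, z up, faces across x and y. Second in the row, 1 to 16 mm from the first
- box_right: lidded thumbnail specimen box, 38.8 x 38.8 mm (lid; foot 38) and 35 mm tall, 40 to 90 g: black foot 9 mm high, clear lid (does not open), white crystal inside; origin at the centre of its underside, z up, faces across x and y. Third and last in the row, 11 to 37 mm from the second, on the side of the stop
- new_box: lidded thumbnail specimen box, 38.8 x 38.8 mm (lid; foot 38) and 35 mm tall, 40 to 90 g: black foot 9 mm high, clear lid (does not open), white crystal inside; origin at the centre of its underside, z up, faces across x and y. Stands alone on the table, in front of the ledge's right end or beyond its left end, turned any way by up to 0.6 rad
- stop (a joint): travel of the sliding stop along the ledge's +y, m: 0 at the right end, at most 0.20; about 0.141 when it closes a row of four boxes. It drags with about 1.5 N and stays where it is left; with its lever clamped it holds against some 30 N
- stop_face (a point): centre of the foot of the stop's cork-lined front face, which faces the row, on the channel floor; the ledge's y = -138 mm + travel. The stop is a black block that fills the channel: 24 mm along y, 43.5 mm across, 33 mm high above the floor; a fork with a lever stands out over the lip on its robot side
- stop_back (a point): centre of the top edge of the stop's back face (facing away from the row), 24 mm behind the front face and 33 mm above the channel floor: the face to push on
- lever (a joint): angle of the stop's red cam lever, rad: 0 standing up (75 degrees above level, leaning to the robot), 1.30 lying flat towards the robot (the ledge's -x), clamped. It stays where it is left; from about 0.75 its cam bears on the lip and it takes about 4 N at the tip
- lever_tip (a point): middle of the lever's thumb pad, which is 14 mm long, 17 mm wide and 8 mm thick; 53 mm from the lever's pin, in the plane across the ledge
- lever_pin (a point): the lever's pin, which runs along the ledge's y: 26 mm in front of the middle of the stop, 28.6 mm above the table. The lever is 13 mm wide and 60 mm long from the pin
- garnet: dark red garnet crystal, 40 x 41 x 37 mm, loose, to be left alone; stands at the other of these two places; origin at the centre of its underside
- fluorite: small green fluorite crystal cubes, 33 x 49 x 35 mm, loose, to be left alone; to the right of the ledge; origin at the centre of its underside
- loupe: folding steel loupe, 29 x 56 x 14 mm, loose, to be left alone; to the left of the ledge; origin at the centre of its underside
Mind the look-alikes: they are no part of the job. What is shaped like the box_left but pink or turquoise is not meant. Leave any pink look-alike of the new_box alone.

How it is judged:
By the outcome, as a careful person would: the job done as asked, in the order asked, and still so for the second after the job is handed in, with the robot touching nothing.
It also fails if it takes over 54 s, if anything falls off the work surface, if the arm or the gripper's body presses on something with over 40 N, if the wrist force passes 120 N, or if a joint passes its speed limit or range.

### The arm

A 6-joint arm with a two-finger parallel gripper is mounted at the origin on a cart in front of the work surface, level with it; the furniture and walls round the work are solid. World frame = base frame: x ahead of the robot, y to its left, z up, the work surface at z = 0. Lengths are in m, angles in rad, forces in N, time in s.
With the tool pointing down it reaches from about 0.425 to 0.95 m from the base axis. Payload 3.5 kg.
Tool frame: the origin (TCP) lies between the finger pads; the fingertips stand 17 mm ahead of it and the grasp point (between the pads) lies 2 mm behind it; z points along the fingers, y is the line along which they close (so a half turn about z gives the same grasp; the last joint's range is limited). The gripper opens to 85 mm and grips with 20 to 120 N. Pads are 22 mm wide; open, the fingers measure 114 mm over their backs; the gripper's body (76 mm by 85 mm) begins 54 mm behind the grasp point. The pads swing forward as they close: fully open they stand 13 mm farther back than shut.
Start: joints at [-1.362, 0.286, 1.577, -0, 1.279, -0.15], TCP at [0.237, -0.632, 0.248] pointing down, gripper open.
Joint ranges: [-2.77, 2.77], [-0.9, 2.22], [0.21, 2.48], [-1.53, 4.67], [0.24, 2.81], [-2.84, 2.84]. Speed limits (rad/s): [2.79, 2.79, 3.14, 3.14, 3.14, 3.14].

### API

Orientations are given as a 3x3 rotation matrix whose columns are the frame's x, y, z axes.
In Python, from bench import sensors, viewer, env gives the robot as it stands.
- The arm moves only by the tool carry_out, never from a script. Its argument "steps" is text: rows parted by semicolons, each of 7 numbers parted by spaces: the turn, a rotation vector about the tool's x, y, z normalised to -1 to 1, where 1 is 5 degrees, then the shift along the tool's x, y, z normalised to -1 to 1, where 1 is 50 mm, then the closure, from 0 (fully open) to 1 (shut). A call has 1 to 20 rows; each row shifts and turns the commanded pose from where the row before left it, along the tool's axes as they then stand; what a row does not reach is not made up. A row lasts 1/10 s, in which the tool goes at most 50 mm and 8.59 degrees, less where a joint would pass 70% of its speed; a pose out of reach is approached as far as the arm can. A call with a number of a shift or a turn outside -1 to 1 is refused whole. A call with a gripper value outside its range is refused whole. The fingers move at their own pace and stop on an object; "newtons" is the grip in N (left out, the last holds). Time passes only in rows, so rows that do not move let the fingers close. It gives the time, the measured TCP pose, the force, the opening and the grip force at its end, in the units of the state.
- sensors.observe(): the state, without advancing time (a new reading comes with each control period).
- viewer.snapshot(name): name is "scene" or "top" or "wrist"; returns the picture (384x512x3 uint8, blue, green, red); there is no depth.
- viewer.camera_model(name): a dict with "K" (3x3 intrinsics, pixels), "R" (3x3) and "t" (3): a world point X has camera coordinates R X + t. Camera axes: x right, y down, z forward; pixel columns grow to the right and rows downward; lengths in m; the calibration is good to about 2 mm. A picture is of the moment at which its call begins: read the wrist's pose just before it. camera_model takes no time and is no camera call; for the wrist camera it gives the pose at the moment of the call.
- env.finish_job(): hands the job in; it is judged then, once.
Trained networks look in the newest picture that a camera, given by its name, has taken for a name from the list of things; names that differ only in an ending like _2 or _b are one class to them, and where a whole thing is asked for, a point or a joint stands for the part that bears it (a point fixed in the world has none). Each returns a list of dicts, best first, with "confidence" (0 to 1); they miss things now and then, are a little off and sometimes report something else, mostly with a low value. They report only what shows in the picture. A call takes as long as a camera call. They do not tell look-alikes from the thing itself.
- viewer.find_in(name, camera): "position" ([row, column] in pixels, amid what is visible of it).
- viewer.pinpoint(name, camera): "position" ([row, column] in pixels: a listed point, or the origin of a listed thing).
The state is a dict: "time_s": time; "joint_positions": joint angles; "joint_vel": joint speeds; "tau": joint torques, N m; "eef_pos": TCP position; "eef_rot": TCP orientation; "ft_force": force on the tool from outside, world axes, zero at the start; "wrist_torque": the same for the moment, N m; "grip_width": finger opening in m; "finger_force": force on a finger pad.
Only numpy, scipy, OpenCV 4.12 (cv2) and the standard library are available. Lean on these libraries where they do the work, as an engineer would, in place of code of your own. Each camera call takes 0.05 s, during which the arm holds its last target. There are 200 camera calls.

## Working session

There is one attempt and no reset: what is moved stays moved. The work goes in short steps, Python scripts to look and compute and a tool call to move; the robot and the scene stay as the last step left them, time stands still between calls to the robot, and variables do not carry over. Pictures are saved under pics/ and viewed, at most 10 in all, crops included, and the job is handed in when it is done.

Besides the shell and the picture viewer there is one more tool, called after "Emit:" as name(argument=value, ...) on one line, values as JSON. carry_out: Moves the arm, as the interface text tells. Its arguments: {"type":"object","properties":{"steps":{"type":"string"},"newtons":{"type":"number"}},"required":["steps"]}

```bash
mkdir -p pics; ls; cat > h.py <<'E'
import numpy as np, cv2
from bench import sensors, viewer, env
def ray(cam,pos,z,m=None):
    m=m or viewer.camera_model(cam); K,R,t=map(np.array,(m["K"],m["R"],m["t"]))
    d=R.T@np.linalg.inv(K)@np.array([pos[1],pos[0],1.]); c=-R.T@t
    return c+d*(z-c[2])/d[2]
def proj(cam,X,m=None):
    m=m or viewer.camera_model(cam); p=np.array(m["K"])@(np.array(m["R"])@np.array(X)+np.array(m["t"])); return (p[:2]/p[2])[::-1]
E
python3 - <<'E'
from h import *
for c in ["scene","top"]:
    im=viewer.snapshot(c); cv2.imwrite(f"pics/{c}1.png",im)
    m=viewer.camera_model(c); print(c,np.round(-np.array(m["R"]).T@np.array(m["t"]),3))
    for n,z in [("ledge",0),("cheek_face",.01),("box_left",.01),("new_box",0),("stop_face",.01),("stop_back",.043),("lever_tip",.08),("lever_pin",.0286),("garnet",0),("fluorite",0),("loupe",0)]:
        for r in viewer.pinpoint(n,c):
            print(n,round(r["confidence"],2),np.round(r["position"]),np.round(ray(c,r["position"],z),3))
s=sensors.observe(); print(s["time_s"],s["eef_pos"],np.round(s["eef_rot"],3),s["grip_width"])
E
```

```text
pics
scene [ 0.204 -0.665  0.88 ]
ledge 0.76 [202. 300.] [ 0.579 -0.172  0.   ]
cheek_face 0.87 [150. 284.] [ 0.622 -0.012  0.01 ]
box_left 0.79 [156. 285.] [ 0.612 -0.032  0.01 ]
box_left 0.57 [272. 231.] [ 0.345 -0.273  0.01 ]
box_left 0.51 [111. 239.] [0.576 0.178 0.01 ]
new_box 0.72 [137. 242.] [0.543 0.09  0.   ]
stop_back 0.9 [237. 327.] [ 0.566 -0.305  0.043]
stop_back 0.49 [185. 296.] [ 0.578 -0.148  0.043]
lever_tip 0.64 [158. 285.] [ 0.577 -0.088  0.08 ]
lever_tip 0.54 [297. 358.] [ 0.531 -0.463  0.08 ]
lever_tip 0.53 [233. 299.] [ 0.502 -0.287  0.08 ]
lever_pin 0.67 [238. 311.] [ 0.539 -0.285  0.029]
garnet 0.69 [273. 283.] [ 0.448 -0.32   0.   ]
garnet 0.21 [153. 282.] [ 0.615 -0.012 -0.   ]
fluorite 0.48 [303. 360.] [ 0.562 -0.456  0.   ]
loupe 0.62 [119. 269.] [0.645 0.121 0.   ]
top [ 0.272 -0.109  1.125]
ledge 0.79 [165. 270.] [ 0.583 -0.164  0.   ]
cheek_face 0.82 [151. 212.] [ 0.616 -0.006  0.01 ]
box_left 0.59 [163. 139.] [0.577 0.189 0.01 ]
box_left 0.49 [154. 222.] [ 0.607 -0.033  0.01 ]
box_left 0.48 [254. 312.] [ 0.345 -0.273  0.01 ]
box_left 0.32 [149. 216.] [ 0.621 -0.015  0.01 ]
new_box 0.76 [178. 176.] [0.54  0.089 0.   ]
new_box 0.74 [256. 167.] [0.333 0.102 0.   ]
stop_face 0.75 [169. 313.] [ 0.571 -0.278  0.01 ]
stop_back 0.8 [171. 323.] [ 0.558 -0.299  0.043]
lever_tip 0.72 [172. 373.] [ 0.55 -0.42  0.08]
lever_tip 0.4 [188. 319.] [ 0.505 -0.282  0.08 ]
lever_pin 0.55 [181. 313.] [ 0.534 -0.276  0.029]
garnet 0.65 [217. 332.] [ 0.445 -0.33   0.   ]
garnet 0.39 [154. 222.] [ 0.61  -0.033  0.   ]
fluorite 0.65 [171. 377.] [ 0.573 -0.455  0.   ]
1.2 [ 0.23705568 -0.6319878   0.24831779] [[ 0.936  0.351 -0.   ]
 [ 0.351 -0.936  0.   ]
 [ 0.    -0.    -1.   ]] 0.0854889972833899
```

```bash
python3 - <<'E'
import cv2,numpy as np
a=cv2.imread("pics/scene1.png")[80:340,190:400];b=cv2.imread("pics/top1.png")[110:300,110:400]
cv2.imwrite("pics/s1.png",cv2.resize(a,None,fx=2.3,fy=2.3,interpolation=2));cv2.imwrite("pics/t1.png",cv2.resize(b,None,fx=2.7,fy=2.7,interpolation=2))
E
```

```text
(no output)
```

View pics/s1.png

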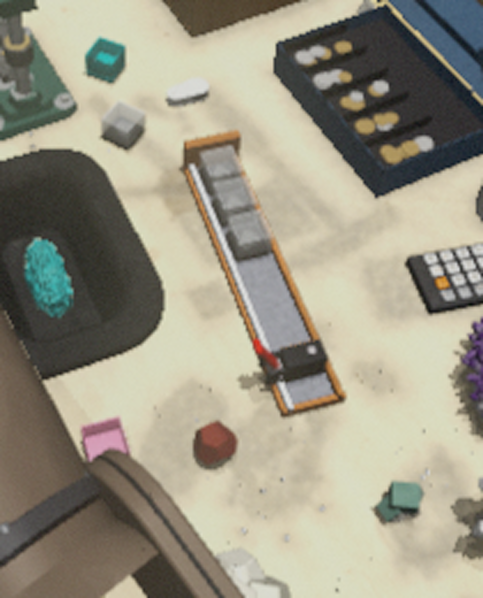

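View pics/t1.png

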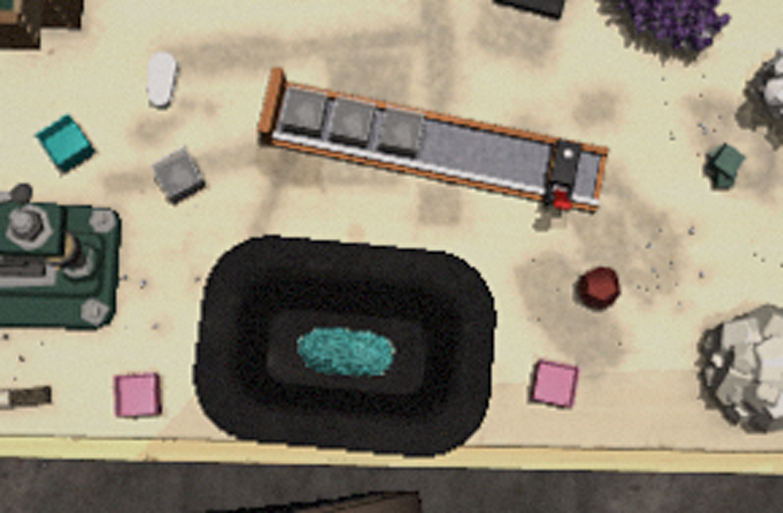

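The scene picture shows four candidates standing on the table. In "top" pixels (row, col) they are grey at (175,177), turquoise at (163,134), pink at (256,161) and pink at (252,315). The row boxes are at about (151,222), (155,240) and (159,258). The grey one is the new box. I'll fly over the ledge and check it close up.

Emit:
carry_out(steps="0 0 0 0.73 -0.56 0 0;0 0 0 0.73 -0.56 0 0;0 0 0 0.73 -0.56 0 0;0 0 0 0.73 -0.56 0 0;0 0 0 0.73 -0.56 0 0;0 0 0 0.73 -0.56 0 0;0 0 0 0.73 -0.56 0 0;0 0 0 0.73 -0.56 0 0;0 0 0 0.73 -0.56 0 0;0 0 0 0.73 -0.56 0 0;0 0 0 0.73 -0.56 0 0")

```text
time_s: 2.3
eef_pos: [0.5056, -0.2009, 0.2487]
eef_rot: [[0.936, 0.351, 0.001], [0.351, -0.936, -0.001], [0.001, 0.001, -1.0]]
ft_force: [-0.1, -0.8, 0.6]
grip_width: 0.0858
finger_force: 0.0
```

Emit:
carry_out(steps="0 0 -1 0 0 0 0;0 0 -1 0 0 0 0;0 0 -1 0 0 0 0;0 0 -1 0 0 0 0;0 0 -1 0 0 0 0;0 0 -1 0 0 0 0;0 0 -1 0 0 0 0;0 0 -1 0 0 0 0;0 0 -1 0 0 0 0;0 0 -1 0 0 0 0;0 0 -1 0 0 0 0;0 0 0 0 0 0 0")

```text
time_s: 3.5
eef_pos: [0.5049, -0.2026, 0.2485]
eef_rot: [[0.25, 0.968, 0.0], [0.968, -0.25, -0.0], [-0.0, 0.0, -1.0]]
ft_force: [-0.0, 0.1, -1.6]
grip_width: 0.0855
finger_force: 0.0
```

```bash
cat > look.py <<'E'
from h import *
import sys
s=sensors.observe(); m=viewer.camera_model("wrist"); im=viewer.snapshot("wrist"); cv2.imwrite(f"pics/{sys.argv[1]}.png",im)
print(s["time_s"],np.round(s["eef_pos"],4),np.round(s["eef_rot"],3).tolist(),s["ft_force"],s["grip_width"])
R,t=np.array(m["R"]),np.array(m["t"]);print("cam",np.round(-R.T@t,3),"dir",np.round(R[2],2))
Z=dict(ledge=0,cheek_face=.01,box_left=.01,box_right=.01,new_box=0,stop_face=.01,stop_back=.043,lever_tip=.08,lever_pin=.0286)
for n in sys.argv[2:]:
    for r in viewer.pinpoint(n,"wrist"):
        if r["confidence"]>.3: print(n,round(r["confidence"],2),np.round(r["position"]),np.round(ray("wrist",r["position"],Z[n],m),4))
E
python3 look.py w1 ledge cheek_face box_left stop_face stop_back lever_pin lever_tip new_box
```

```text
3.5 [ 0.5049 -0.2026  0.2485] [[0.25, 0.968, 0.0], [0.968, -0.25, -0.0], [-0.0, 0.0, -1.0]] [-0.00431533  0.08834147 -1.61240422] 0.08546985164196588
cam [ 0.521 -0.138  0.375] dir [-0.06 -0.25 -0.96]
ledge 0.69 [114. 310.] [ 0.5841 -0.1592  0.    ]
box_left 0.92 [248. 155.] [ 0.3542 -0.2721  0.01  ]
stop_face 0.68 [212. 315.] [ 0.5646 -0.2769  0.01  ]
stop_back 0.63 [241. 318.] [ 0.5565 -0.3001  0.043 ]
lever_pin 0.7 [226. 297.] [ 0.5381 -0.2819  0.0286]
lever_tip 0.95 [247. 281.] [ 0.5144 -0.2785  0.08  ]
new_box 0.47 [239. 322.] [ 0.5668 -0.3188  0.    ]
```

View pics/w1.png

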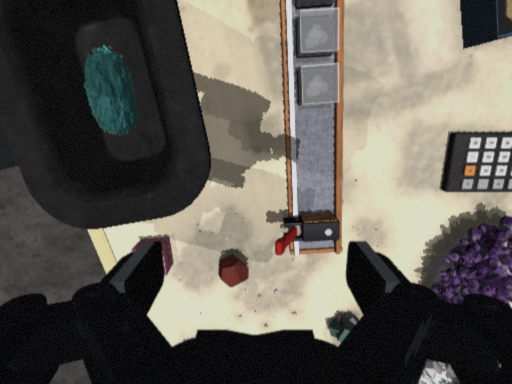

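Wrist view: the stop is at (228,318), the red lever at (240,287), and the row's last two boxes at (30,318) and (84,320). Next I'll look at the new box.

Emit:
carry_out(steps="0 0 0 0.87 -0.16 0 0;0 0 0 0.87 -0.16 0 0;0 0 0 0.87 -0.16 0 0;0 0 0 0.87 -0.16 0 0;0 0 0 0.87 -0.16 0 0;0 0 0 0 0 0 0;0 0 0 0 0 0 0")

```text
time_s: 4.65
eef_pos: [0.5203, 0.0187, 0.2484]
eef_rot: [[0.247, 0.969, 0.0], [0.969, -0.247, -0.001], [-0.001, 0.0, -1.0]]
ft_force: [-0.1, -0.7, -0.0]
grip_width: 0.0855
finger_force: 0.0
```

```bash
python3 look.py w2 ledge cheek_face box_left new_box
```

```text
4.65 [0.5203 0.0187 0.2484] [[0.247, 0.969, 0.0], [0.969, -0.247, -0.001], [-0.001, 0.0, -1.0]] [-0.14473352 -0.72366403 -0.04793855] 0.08552703973282112
cam [0.537 0.083 0.374] dir [-0.06 -0.26 -0.96]
ledge 0.58 [282. 331.] [ 0.5831 -0.1645  0.    ]
cheek_face 0.61 [171. 334.] [ 0.6126 -0.0095  0.01  ]
box_left 0.94 [193. 337.] [ 0.6114 -0.0372  0.01  ]
new_box 0.61 [107. 260.] [0.5449 0.0851 0.    ]
new_box 0.58 [130.  85.] [0.3353 0.1112 0.    ]
```

View pics/w2.png

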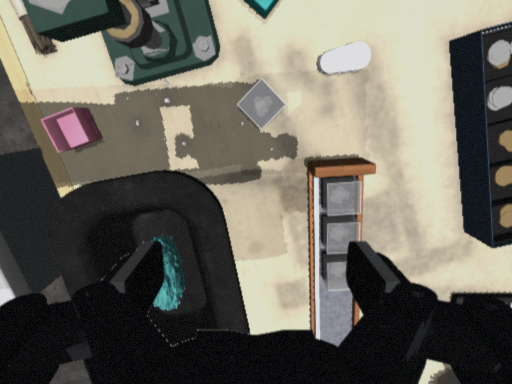

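```bash
cat >> h.py <<'E'
def rect(im,m,z,o,th,ext,s):  # o origin, columns = ledge +x, rows = ledge -y ; ext=(x0,x1,y0,y1)
    c,n=np.cos(th),np.sin(th); x0,x1,y0,y1=ext; W,H=int((x1-x0)*s),int((y1-y0)*s)
    u,v=np.meshgrid(x0+np.arange(W)/s,y1-np.arange(H)/s)
    X=np.stack([o[0]+c*u-n*v,o[1]+n*u+c*v,np.full_like(u,z)],-1)
    p=(X@np.array(m["R"]).T+np.array(m["t"]))@np.array(m["K"]).T
    return cv2.remap(im,(p[...,0]/p[...,2]).astype(np.float32),(p[...,1]/p[...,2]).astype(np.float32),1)
E
python3 - <<'E'
from h import *
w=cv2.imread("pics/w2.png"); m=viewer.camera_model("wrist"); tm=viewer.camera_model("top"); top=cv2.imread("pics/top1.png")
# new box: top face in plane z=.035
r=rect(w,m,.035,(.545,.088),0,(-.045,.045,-.045,.045),4000)
hsv=cv2.cvtColor(r,cv2.COLOR_BGR2HSV); k=((hsv[...,1]<45)&(hsv[...,2]>85)).astype(np.uint8)
k=cv2.morphologyEx(k,cv2.MORPH_OPEN,np.ones((25,25))); cs=cv2.findContours(k,0,1)[0]
for c in cs:
    (a,b),sz,ang=cv2.minAreaRect(c); print("box",.545-.045+a/4000,.088+.045-b/4000,np.array(sz)/4,ang)
o=(.582,-.165);E=(-.05,.05,-.18,.18)
a=[rect(w,m,.02,o,-.235,E,1600),rect(top,tm,.02,o,-.235,E,1600)]
b=cv2.resize(np.hstack([r,cv2.cvtColor(k*255,8)]),None,fx=.6,fy=.6)
P=np.zeros((576,800,3),np.uint8);P[:,:160]=a[0];P[:,170:330]=a[1];P[:b.shape[0],340:340+b.shape[1]]=b
cv2.imwrite("pics/r2.png",P)
E
```

```text
box 0.566375 0.05987500000000001 [15.25 14.75] 90.0
box 0.583 0.10512500000000001 [9.25 9.  ] 90.0
box 0.5558453178405762 0.08643479919433594 [52.5458107 59.1837883] 60.01836013793945
box 0.566625 0.12212500000000001 [21.75 20.25] 90.0
box 0.515 0.12437500000000001 [17.25 30.  ] 90.0
```

View pics/r2.png

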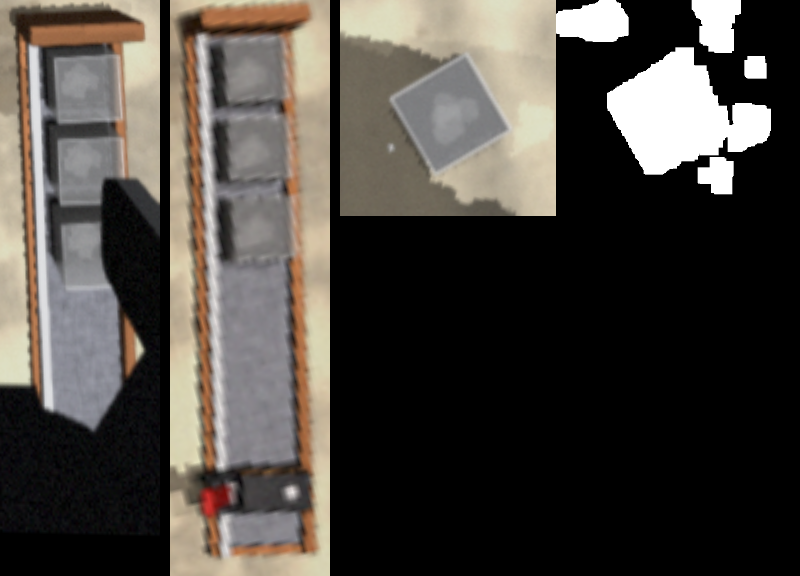

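In the rectified view the new box is clearly grey and clear-lidded. Its centre is about (0.546, 0.086), with yaw 30°, inside the 0.6 rad limit. The ledge centre is about (0.584, -0.1645) with th = -0.20. Next I'll rotate and approach it.

Emit:
carry_out(steps="0 0 -0.99 0 0 0 0.28;0 0 -0.99 0 0 0 0.28;0 0 -0.99 0 0 0 0.28;0 0 -0.99 0 0 0 0.28;0 0 -0.99 0 0 0 0.28;0 0 -0.99 0 0 0 0.28;0 0 -0.99 0 0 0 0.28;0 0 -0.99 0 0 0 0.28;0 0 -0.99 0 0 0 0.28;0 0 0 0.45 0.56 0 0.28;0 0 0 0.45 0.56 0 0.28;0 0 0 0 0 0.9 0.28;0 0 0 0 0 0.9 0.28;0 0 0 0 0 0.9 0.28;0 0 0 0 0 0 0.28;0 0 0 0 0 0 0.28")

```text
time_s: 6.5
eef_pos: [0.5462, 0.0842, 0.1134]
eef_rot: [[-0.5, 0.866, -0.001], [0.866, 0.5, 0.0], [0.001, -0.001, -1.0]]
ft_force: [-0.6, -0.1, 0.8]
grip_width: 0.0615
finger_force: 0.0
```

```bash
python3 look.py w3 new_box
```

```text
6.5 [0.5462 0.0842 0.1134] [[-0.5, 0.866, -0.001], [0.866, 0.5, 0.0], [0.001, -0.001, -1.0]] [-0.61069821 -0.11858076  0.77649675] 0.06147054989784973
cam [0.513 0.142 0.239] dir [ 0.13 -0.23 -0.96]
new_box 0.96 [193. 254.] [0.5452 0.0859 0.    ]
new_box 0.65 [ 9. 10.] [ 0.3323  0.1155 -0.    ]
```

View pics/w3.png

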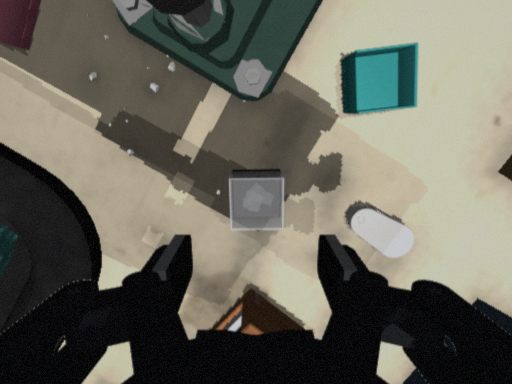

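The close view confirms a grey clear-lidded box at (203,257), square to the fingers and clear of the loupe at (232,382). I'll descend and grip.

Emit:
carry_out(steps="0 0 0 0.03 0 0.82 0.28;0 0 0 0 0 0.82 0.28;0 0 0 0 0 0 0.28;0 0 0 0 0 0 0.8;0 0 0 0 0 0 0.8;0 0 0 0 0 0 0.8;0 0 0 0 0 0 0.8;0 0 0 0 0 0 0.8;0 0 0 0 0 0 0.8", newtons=30)

```text
time_s: 7.5
eef_pos: [0.5483, 0.0862, 0.035]
eef_rot: [[-0.502, 0.865, 0.006], [0.865, 0.502, -0.0], [-0.003, 0.005, -1.0]]
ft_force: [-0.5, 0.4, 7.1]
grip_width: 0.0382
finger_force: 31.7
```

Emit:
carry_out(steps="0 0 0 0 0 -0.2 0.8;0 0 0 0 0 -0.4 0.8;0 0 0 0 0 -0.8 0.8;0 0 0 0 0 -0.8 0.8;0 0 0 0 0 0 0.8;0 0 0 0 0 0 0.8")

```text
time_s: 8.1
eef_pos: [0.5461, 0.0863, 0.1433]
eef_rot: [[-0.502, 0.865, 0.003], [0.865, 0.502, -0.0], [-0.002, 0.003, -1.0]]
ft_force: [-0.5, 0.3, -0.5]
grip_width: 0.038
finger_force: 30.8
```

```bash
python3 look.py w4 new_box
```

```text
8.1 [0.5461 0.0863 0.1433] [[-0.502, 0.865, 0.003], [0.865, 0.502, -0.0], [-0.002, 0.003, -1.0]] [-0.51628746  0.30024981 -0.4650047 ] 0.03798290878514177
cam [0.512 0.144 0.269] dir [ 0.14 -0.23 -0.96]
new_box 0.91 [230. 254.] [0.5682 0.0491 0.    ]
new_box 0.86 [23. 40.] [0.3342 0.1164 0.    ]
```

View pics/w4.png

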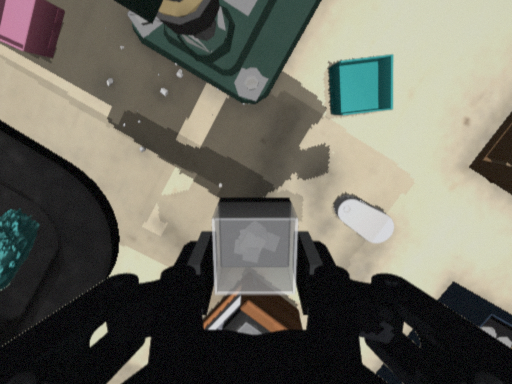

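The box is held squarely. Next I'll turn and carry it over the channel.

Emit:
carry_out(steps="0 0 0.92 0 0 0 0.8;0 0 0.925 0 0 0 0.8;0 0 0.925 0 0 0 0.8;0 0 0.925 0 0 0 0.8;0 0 0.925 0 0 0 0.8;0 0 0.925 0 0 0 0.8;0 0 0.925 0 0 0 0.8;0 0 0.925 0 0 0 0.8;0 0 0.925 0 0 0 0.8;0 0 0 -0.88 0.29 0 0.8;0 0 0 -0.88 0.29 0 0.8;0 0 0 -0.88 0.29 0 0.8;0 0 0 -0.88 0.29 0 0.8;0 0 0 -0.88 0.29 0 0.8;0 0 0 -0.88 0.29 0 0.8;0 0 0 0 0 0.8 0.8;0 0 0 0 0 0 0.8;0 0 0 0 0 0 0.8")

```text
time_s: 10.0
eef_pos: [0.5761, -0.1887, 0.0984]
eef_rot: [[0.199, 0.98, -0.006], [0.98, -0.199, 0.003], [0.002, -0.006, -1.0]]
ft_force: [-0.3, -0.3, -0.4]
grip_width: 0.038
finger_force: 30.8
```

```bash
python3 look.py w5 ledge cheek_face box_left
python3 - <<'E'
from h import *
w=cv2.imread("pics/w5.png"); m=viewer.camera_model("wrist")
o=(.584,-.1645);E=(-.05,.05,-.06,.18)
a=rect(w,m,.02,o,-.201,E,2400)
c=cv2.resize(w,(540,405)); P=np.zeros((576,790,3),np.uint8);P[:,:240]=a;P[:405,250:]=c
cv2.imwrite("pics/r5.png",P)
E
```

```text
10.0 [ 0.5761 -0.1887  0.0984] [[0.199, 0.98, -0.006], [0.98, -0.199, 0.003], [0.002, -0.006, -1.0]] [-0.27339187 -0.28975227 -0.39566583] 0.03796968763871772
cam [ 0.59  -0.124  0.225] dir [-0.06 -0.25 -0.97]
ledge 0.78 [165. 257.] [ 0.5833 -0.1618  0.    ]
box_left 0.55 [345.  23.] [ 0.3601 -0.2711  0.01  ]
```

View pics/r5.png

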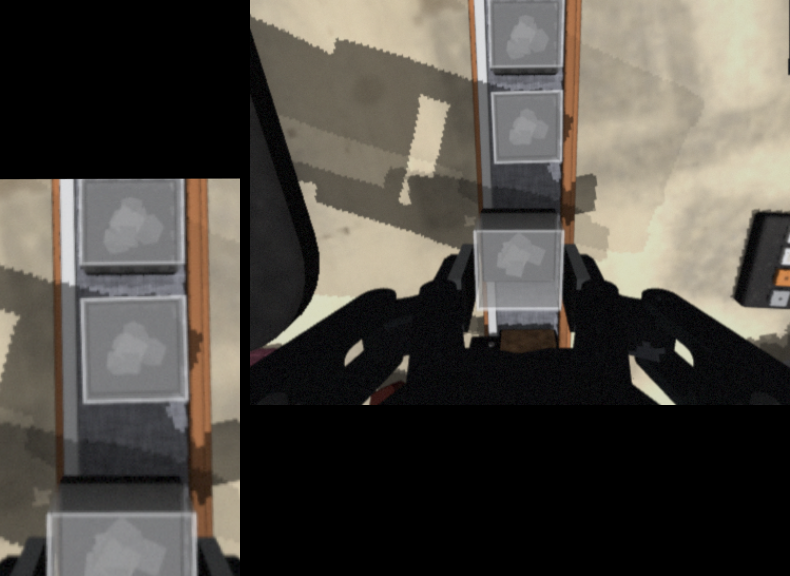

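```bash
python3 - <<'E'
from h import *
m=viewer.camera_model("wrist");s=sensors.observe(); K=np.array(m["K"]);print(K)
th=-.201;ex=np.array([np.cos(th),np.sin(th)]);ey=np.array([-np.sin(th),np.cos(th)]);o=np.array([.584,-.1645])
for z in (.094,.098,.102):
    q=[ray("wrist",p,z,m) for p in [(218,214),(218,296),(294,214),(294,296)]]
    c=np.mean(q,0)[:2]-o; print(z,"held",c@ex,c@ey,[np.linalg.norm(q[1]-q[0]),np.linalg.norm(q[2]-q[0])])
c=s["eef_pos"][:2]-o; print("tcp",c@ex,c@ey, np.array(m["R"])@np.array(s["eef_pos"])+np.array(m["t"]))
# channel walls column profile in undistorted image at rows: use rect gradient
w=cv2.imread("pics/w5.png"); a=rect(w,m,.019,o,th,(-.05,.05,-.02,.02),4000)
hsv=cv2.cvtColor(a,cv2.COLOR_BGR2HSV)
for r in (8,24,40): print(r,[(int(x),*map(int,hsv[r,x])) for x in range(20,400,12)])
E
```

```text
[[306.45988019   0.         254.54782334]
 [  0.         306.45988019 193.89062802]
 [  0.           0.           1.        ]]
0.094 held 0.0004886577476945382 -0.02723038356237047 [np.float64(0.038218613242441433), np.float64(0.040316256737898376)]
0.098 held 0.000463871939358226 -0.025194097483692314 [np.float64(0.037084717263163244), np.float64(0.03912012643550728)]
0.102 held 0.00043908613102213064 -0.02315781140501412 [np.float64(0.035950821283885055), np.float64(0.037923996133116165)]
tcp 2.5324119784431685e-05 -0.025203136022140617 [-0.00019761  0.0310463   0.13911824]
8 [(20, 21, 48, 102), (32, 21, 48, 102), (44, 21, 48, 106), (56, 20, 43, 106), (68, 20, 44, 104), (80, 23, 50, 102), (92, 12, 112, 80), (104, 9, 38, 93), (116, 105, 5, 113), (128, 120, 3, 74), (140, 120, 6, 177), (152, 130, 6, 120), (164, 105, 4, 124), (176, 120, 4, 122), (188, 120, 4, 124), (200, 110, 6, 125), (212, 120, 2, 121), (224, 120, 4, 124), (236, 105, 4, 123), (248, 105, 4, 124), (260, 110, 6, 124), (272, 120, 4, 124), (284, 0, 0, 121), (296, 110, 7, 116), (308, 113, 6, 162), (320, 12, 139, 147), (332,
[... 688 characters left out ...]
75), (368, 22, 45, 180), (380, 21, 42, 175), (392, 20, 41, 169)]
40 [(20, 20, 45, 103), (32, 21, 44, 98), (44, 18, 52, 98), (56, 19, 45, 97), (68, 18, 49, 94), (80, 19, 44, 98), (92, 14, 102, 80), (104, 14, 42, 92), (116, 90, 2, 115), (128, 110, 10, 76), (140, 115, 22, 71), (152, 120, 20, 64), (164, 110, 24, 65), (176, 120, 15, 67), (188, 110, 24, 65), (200, 116, 26, 69), (212, 108, 21, 62), (224, 120, 19, 68), (236, 115, 24, 63), (248, 114, 20, 64), (260, 114, 20, 64), (272, 103, 25, 70), (284, 117, 18, 128), (296, 120, 18, 129), (308, 116, 18, 100), (320, 12, 141, 141), (332, 12, 141, 164), (344, 12, 141, 163), (356, 20, 44, 172), (368, 23, 42, 172), (380, 20, 40, 167), (392, 18, 40, 164)]
```

Emit:
carry_out(steps="0 0 0 0 0.07 0.35 0.8;0 0 0 0 0 0.33 0.8;0 0 0 0 0 0 0.8;0 0 0 0 0 0 0.8")

```text
time_s: 10.6
eef_pos: [0.5812, -0.1899, 0.067]
eef_rot: [[0.199, 0.98, -0.001], [0.98, -0.199, 0.001], [0.0, -0.001, -1.0]]
ft_force: [0.1, -0.1, -1.0]
grip_width: 0.0381
finger_force: 30.8
```

```bash
python3 look.py w6
python3 - <<'E'
from h import *
w=cv2.imread("pics/w6.png"); cv2.imwrite("pics/r6.png",cv2.resize(w[90:330,150:370],None,fx=2.5,fy=2.5,interpolation=2))
E
```

```text
10.6 [ 0.5812 -0.1899  0.067 ] [[0.199, 0.98, -0.001], [0.98, -0.199, 0.001], [0.0, -0.001, -1.0]] [ 0.07212972 -0.12287491 -0.98952632] 0.03807212646724309
cam [ 0.595 -0.125  0.193] dir [-0.05 -0.26 -0.96]
```

View pics/r6.png

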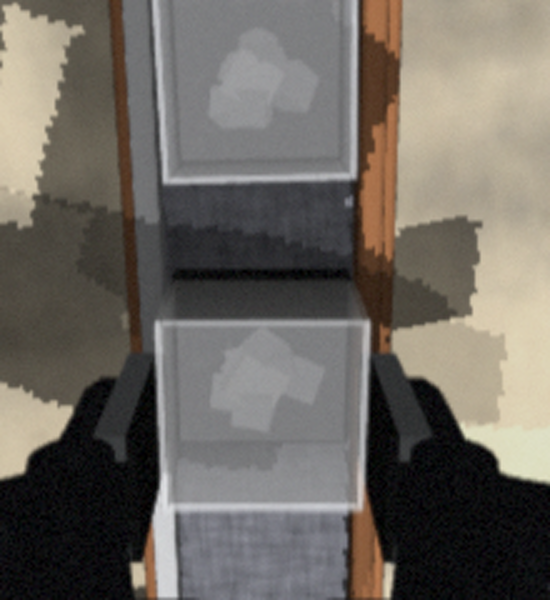

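The foot spans crop columns 173–355 and the channel 166–354, so the box is centred within 1 mm. I'll lower it now.

Emit:
carry_out(steps="0 0 0 0 -0.01 0.15 0.8;0 0 0 0 0 0.15 0.8;0 0 0 0 0 0.1 0.8;0 0 0 0 0 0 0.8;0 0 0 0 0 0 0.8")

```text
time_s: 11.15
eef_pos: [0.5809, -0.1903, 0.047]
eef_rot: [[0.199, 0.98, -0.0], [0.98, -0.199, 0.0], [0.0, -0.001, -1.0]]
ft_force: [-0.1, -0.6, -0.2]
grip_width: 0.0379
finger_force: 30.8
```

Emit:
carry_out(steps="0 0 0 0 0 0.05 0.8;0 0 0 0 0 0.03 0.8;0 0 0 0 0 0 0.8;0 0 0 0 0 0 0.8")

```text
time_s: 11.55
eef_pos: [0.5817, -0.1906, 0.045]
eef_rot: [[0.199, 0.98, 0.001], [0.98, -0.199, -0.001], [-0.0, 0.001, -1.0]]
ft_force: [-2.5, 0.9, 5.5]
grip_width: 0.038
finger_force: 31.6
```

Emit:
carry_out(steps="0 0 0 0 0 -0.02 0.3;0 0 0 0 0 0 0.3;0 0 0 0 0 0 0.3;0 0 0 0 0 0 0.3;0 0 0 0 0 -0.4 0.3;0 0 0 0 0 -0.8 0.3;0 0 0 0 0 -0.8 0.9;0 0 0 -0.7 0 0 1;0 0 0 -0.7 0 0 1;0 0 0 -0.7 0 0 1;0 0 0 -0.7 0 0 1;0 0 0 0 0 0 1;0 0 0 0 0 0 1;0 0 0 0 0 0 1")

```text
time_s: 12.95
eef_pos: [0.5531, -0.3266, 0.1439]
eef_rot: [[0.199, 0.98, -0.001], [0.98, -0.199, 0.001], [0.001, -0.001, -1.0]]
ft_force: [-0.6, -0.3, 0.0]
grip_width: -0.0001
finger_force: 0.0
```

```bash
python3 look.py w7 ledge stop_face stop_back lever_pin lever_tip new_box
python3 - <<'E'
from h import *
w=cv2.imread("pics/w7.png"); m=viewer.camera_model("wrist"); t=viewer.snapshot("top"); tm=viewer.camera_model("top")
o=(.586,-.1645);E=(-.09,.06,-.18,.10)
P=np.hstack([rect(w,m,.043,o,-.196,E,2000),rect(t,tm,.043,o,-.196,E,2000)]); cv2.imwrite("pics/r7.png",P)
for n,z in [("stop_face",.01),("stop_back",.043),("lever_pin",.0286),("cheek_face",.01)]:
  for r in viewer.pinpoint(n,"top"): print(n,round(r["confidence"],2),np.round(ray("top",r["position"],z),4))
E
```

```text
12.95 [ 0.5531 -0.3266  0.1439] [[0.199, 0.98, -0.001], [0.98, -0.199, 0.001], [0.001, -0.001, -1.0]] [-0.59157062 -0.32903728  0.04120902] -0.00011301568230054228
cam [ 0.566 -0.262  0.27 ] dir [-0.05 -0.26 -0.97]
stop_face 0.95 [128. 257.] [ 0.5661 -0.2755  0.01  ]
stop_back 0.94 [162. 254.] [ 0.5587 -0.298   0.043 ]
lever_pin 0.81 [143. 226.] [ 0.5401 -0.281   0.0286]
lever_tip 0.86 [156. 177.] [ 0.5141 -0.2787  0.08  ]
new_box 0.98 [ 10. 252.] [ 0.5802 -0.1861  0.    ]
stop_face 0.58 [ 0.5828 -0.1831  0.01  ]
stop_back 0.31 [ 0.5745 -0.1652  0.043 ]
lever_pin 0.67 [ 0.6159 -0.0047  0.0286]
cheek_face 0.71 [ 0.6135 -0.0098  0.01  ]
```

View pics/r7.png

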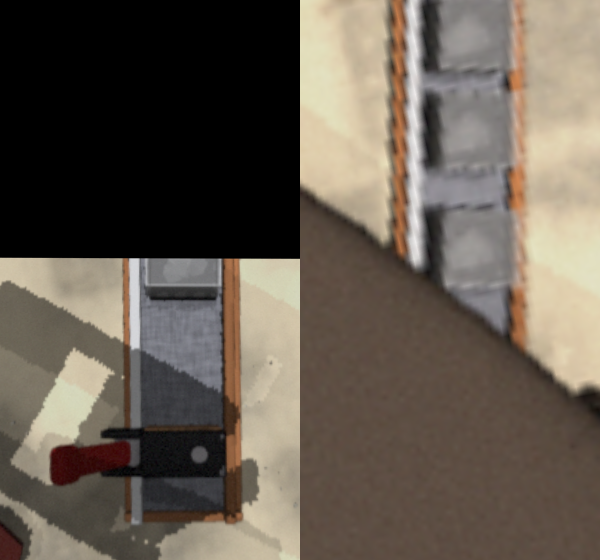

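The new box stands upright in the channel. The stop's back is about 29 mm ahead of the tool and centred on it. Descend and push.

Emit:
carry_out(steps="0 0 0 0.1 0 0.66 1;0 0 0 0 0 0.66 1;0 0 0 0 0 0.66 1;0 0 0 0 0 0 1;0 0 0 0 0 0 1;0 0 0 0.2 0 0 1;0 0 0 0.2 0 0 1;0 0 0 0.2 0 0 1;0 0 0 0.2 0 0 1")

```text
time_s: 14.45
eef_pos: [0.5632, -0.2832, 0.0471]
eef_rot: [[0.199, 0.98, 0.003], [0.98, -0.199, -0.002], [-0.002, 0.003, -1.0]]
ft_force: [-0.1, -2.2, 1.2]
grip_width: 0.0002
finger_force: 0.9
```

Emit:
carry_out(steps="0 0 0 0.2 0.005 0 1;0 0 0 0.2 0 0 1;0 0 0 0.2 0 0 1;0 0 0 0.2 0 0 1;0 0 0 0.2 0 0 1;0 0 0 0.2 0 0 1;0 0 0 0.2 0 0 1")

```text
time_s: 15.15
eef_pos: [0.5761, -0.2141, 0.0451]
eef_rot: [[0.199, 0.98, -0.001], [0.98, -0.199, 0.0], [-0.0, -0.001, -1.0]]
ft_force: [-2.2, -2.0, 1.2]
grip_width: -0.0001
finger_force: 1.3
```

Emit:
carry_out(steps="0 0 0 0.1 0 0 1;0 0 0 0.1 0 0 1;0 0 0 0.1 0 0 1;0 0 0 0 0 0 1")

```text
time_s: 15.55
eef_pos: [0.5794, -0.1993, 0.045]
eef_rot: [[0.199, 0.98, 0.0], [0.98, -0.199, 0.001], [0.001, -0.0, -1.0]]
ft_force: [-0.2, -0.2, -0.8]
grip_width: -0.0002
finger_force: 0.0
```

Emit:
carry_out(steps="0 0 0 0.06 0 0 1;0 0 0 0 0 0 1")

```text
time_s: 15.75
eef_pos: [0.5799, -0.1971, 0.0451]
eef_rot: [[0.2, 0.98, 0.0], [0.98, -0.2, 0.0], [0.0, 0.0, -1.0]]
ft_force: [0.2, -1.7, 0.1]
grip_width: -0.0002
finger_force: 0.8
```

Emit:
carry_out(steps="0 0 0 0.05 0 0 1;0 0 0 0 0 0 1")

```text
time_s: 15.95
eef_pos: [0.5804, -0.1947, 0.0451]
eef_rot: [[0.199, 0.98, -0.0], [0.98, -0.199, 0.0], [0.0, -0.0, -1.0]]
ft_force: [-0.7, -2.0, -1.0]
grip_width: 0.0002
finger_force: 1.2
```

Emit:
carry_out(steps="0 0 0 0.05 0 0 1;0 0 0 0.05 0 0 1;0 0 0 0 0 0 1")

```text
time_s: 16.25
eef_pos: [0.5805, -0.1944, 0.0453]
eef_rot: [[0.196, 0.981, -0.001], [0.98, -0.196, -0.009], [-0.009, 0.0, -1.0]]
ft_force: [-5.6, -16.2, -3.2]
grip_width: -0.0
finger_force: 8.2
```

```bash
python3 look.py w8 stop_face stop_back cheek_face lever_tip lever_pin >o8; cat o8
python3 - <<'E'
from h import *
t=viewer.snapshot("top"); tm=viewer.camera_model("top"); sc=viewer.snapshot("scene")
w=cv2.imread("pics/w8.png"); m=viewer.camera_model("wrist")
o=(.586,-.1645);E=(-.09,.06,-.12,.18)
P=np.hstack([rect(w,m,.045,o,-.196,E,1900),rect(t,tm,.045,o,-.196,E,1900),cv2.resize(sc[130:290,240:340],None,fx=2.2,fy=3.5625)]); cv2.imwrite("pics/r8.png",P)
E
```

```text
16.25 [ 0.5805 -0.1944  0.0453] [[0.196, 0.981, -0.001], [0.98, -0.196, -0.009], [-0.009, 0.0, -1.0]] [ -5.57122386 -16.17227691  -3.20527162] -6.054296776580057e-06
cam [ 0.594 -0.128  0.171] dir [-0.05 -0.27 -0.96]
stop_back 0.95 [235. 251.] [ 0.5818 -0.1819  0.043 ]
lever_tip 0.88 [249. 104.] [ 0.5375 -0.1616  0.08  ]
```

View pics/r8.png

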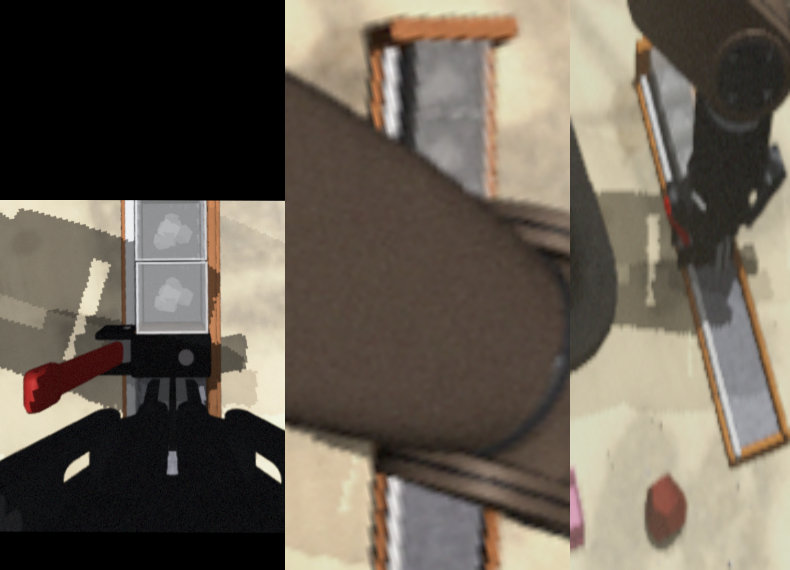

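The row boxes touch with no visible gaps, and the stop bears on the new box. Pushing with 17 N gave no further travel, so the row is closed. I'll back off and rise to go for the lever.

Emit:
carry_out(steps="0 0 0 -0.3 0 0 1;0 0 0 -0.3 0 0 1;0 0 0 0 0 -0.6 1;0 0 0 0 0 -0.6 1;0 0 0 0 0 -0.6 1;0 0 0 0 0 0 1;0 0 0 0 0 0 1")

```text
time_s: 17.35
eef_pos: [0.576, -0.2195, 0.1362]
eef_rot: [[0.199, 0.98, 0.002], [0.98, -0.199, -0.0], [0.0, 0.002, -1.0]]
ft_force: [-0.1, 0.8, -0.2]
grip_width: 0.0001
finger_force: 0.0
```

```bash
python3 look.py w9 stop_face stop_back cheek_face lever_tip lever_pin; python3 - <<'E'
from h import *
t=viewer.snapshot("scene")
for n,z in [("stop_back",.043),("lever_pin",.0286),("lever_tip",.08)]:
  for r in viewer.pinpoint(n,"scene"): print(n,round(r["confidence"],2),np.round(ray("scene",r["position"],z),4))
E
```

```text
17.35 [ 0.576  -0.2195  0.1362] [[0.199, 0.98, 0.002], [0.98, -0.199, -0.0], [0.0, 0.002, -1.0]] [-0.07476259  0.75878554 -0.1900684 ] 7.333958639066772e-05
cam [ 0.589 -0.154  0.262] dir [-0.05 -0.26 -0.96]
stop_face 0.76 [117. 252.] [ 0.5872 -0.1594  0.01  ]
stop_back 0.83 [155. 250.] [ 0.5808 -0.1838  0.043 ]
lever_tip 0.85 [143. 169.] [ 0.5367 -0.1623  0.08  ]
lever_pin 0.96 [135. 220.] [ 0.5612 -0.1668  0.0286]
stop_back 0.95 [ 0.5843 -0.1868  0.043 ]
lever_pin 0.86 [ 0.5637 -0.1558  0.0286]
lever_tip 0.43 [ 0.5273 -0.1709  0.08  ]
```

Emit:
carry_out(steps="0 0 0 0.495 -0.105 0 1;0 0 0 0.495 -0.105 0 1;0 0 0 0 0 0 1;0 0 0 0 0 0.64 1;0 0 0 0 0 0.64 1;0 0 0 0 0 0 1;0 0 0 0 -0.2 0 1;0 0 0 0 -0.2 0 1;0 0 0 0 -0.2 0 1;0 0 0 0 -0.2 0 1")

```text
time_s: 18.85
eef_pos: [0.5359, -0.1611, 0.0731]
eef_rot: [[0.199, 0.98, 0.003], [0.98, -0.199, -0.002], [-0.001, 0.003, -1.0]]
ft_force: [-0.2, 0.1, 0.7]
grip_width: -0.0
finger_force: 0.3
```

Emit:
carry_out(steps="0 0 0 0 -0.2 0 1;0 0 0 0 -0.2 0.03 1;0 0 0 0 -0.15 0.05 1;0 0 0 0 0 0 1")

```text
time_s: 19.25
eef_pos: [0.5072, -0.1547, 0.0667]
eef_rot: [[0.199, 0.98, -0.002], [0.98, -0.199, 0.001], [0.0, -0.003, -1.0]]
ft_force: [-0.6, 0.1, 0.6]
grip_width: 0.0003
finger_force: 0.3
```

Emit:
carry_out(steps="0 0 0 0 0 0.1 1;0 0 0 0 0 0.1 1;0 0 0 0 0 0.05 1;0 0 0 0 0 0 1")

```text
time_s: 19.65
eef_pos: [0.5087, -0.1552, 0.054]
eef_rot: [[0.199, 0.98, -0.001], [0.98, -0.199, 0.001], [0.0, -0.001, -1.0]]
ft_force: [-0.2, -0.2, 0.1]
grip_width: -0.0
finger_force: 0.0
```

```bash
python3 look.py w10 lever_tip stop_back
python3 - <<'E'
from h import *
sc=viewer.snapshot("scene"); w=cv2.imread("pics/w10.png")
P=np.hstack([cv2.resize(w[130:370,130:400],(540,480)),cv2.resize(sc[150:260,260:320],(260,480))]); cv2.imwrite("pics/r10.png",P)
E
```

```text
19.65 [ 0.5087 -0.1552  0.054 ] [[0.199, 0.98, -0.001], [0.98, -0.199, 0.001], [0.0, -0.001, -1.0]] [-0.23695632 -0.15406511  0.11857301] -4.239136819728482e-05
cam [ 0.522 -0.09   0.18 ] dir [-0.05 -0.26 -0.96]
stop_back 0.92 [277. 406.] [ 0.5805 -0.1838  0.043 ]
```

View pics/r10.png

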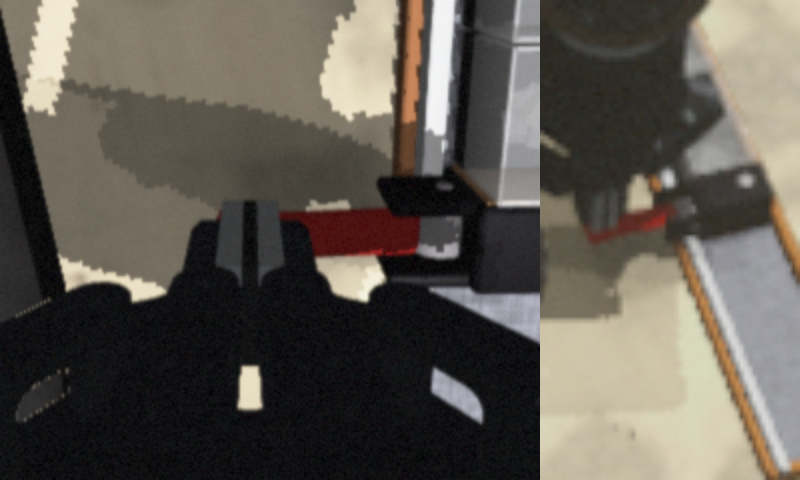

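The fingers lie over the lever's pad and the lever is nearly flat. I'll press until it stops.

I've now viewed 12 pictures, two over the limit of 10, so I'll rely on numbers from here.

Emit:
carry_out(steps="0 0 0 0 0 0.04 1;0 0 0 0 0 0.04 1;0 0 0 0 0 0 1")

```text
time_s: 20.15
eef_pos: [0.5088, -0.1553, 0.0507]
eef_rot: [[0.199, 0.98, 0.0], [0.98, -0.199, -0.0], [-0.0, 0.0, -1.0]]
ft_force: [-0.4, -0.9, 0.4]
grip_width: -0.0002
finger_force: 0.1
```

Emit:
carry_out(steps="0 0 0 0 0 0.04 1;0 0 0 0 0 0 1")

```text
time_s: 20.35
eef_pos: [0.509, -0.1553, 0.0496]
eef_rot: [[0.199, 0.98, -0.001], [0.98, -0.199, 0.0], [0.0, -0.001, -1.0]]
ft_force: [-2.8, 1.4, 5.4]
grip_width: -0.0003
finger_force: 2.9
```

Emit:
carry_out(steps="0 0 0 0 0 0.04 1;0 0 0 0 0 0 1")

```text
time_s: 20.55
eef_pos: [0.509, -0.1553, 0.0489]
eef_rot: [[0.199, 0.98, -0.002], [0.98, -0.199, 0.001], [0.0, -0.002, -1.0]]
ft_force: [-6.6, 2.3, 13.4]
grip_width: -0.0
finger_force: 6.9
```

Emit:
carry_out(steps="0 0 0 0 0 0.04 1;0 0 0 0 0 0 1")

```text
time_s: 20.75
eef_pos: [0.509, -0.1554, 0.0481]
eef_rot: [[0.199, 0.98, -0.003], [0.98, -0.199, 0.001], [0.0, -0.003, -1.0]]
ft_force: [-9.6, 3.2, 20.9]
grip_width: 0.0001
finger_force: 10.8
```

Emit:
carry_out(steps="0 0 0 0 0 -0.3 1;0 0 0 0 0 -0.8 1;0 0 0 0 0 -0.9 1;0 0 0 -0.9 0 -0.4 1;0 0 0 -0.9 0 -0.4 1;0 0 0 -0.9 0 0 1;0 0 0 0 0 0 1;0 0 0 0 0 0 1")

```text
time_s: 21.55
eef_pos: [0.4814, -0.2882, 0.1844]
eef_rot: [[0.202, 0.979, -0.0], [0.979, -0.202, 0.001], [0.001, -0.0, -1.0]]
ft_force: [-0.6, -0.5, -0.4]
grip_width: -0.0
finger_force: 0.0
```

```bash
python3 look.py w11 stop_back cheek_face lever_pin
python3 - <<'E'
from h import *
m=viewer.camera_model("wrist"); w=cv2.imread("pics/w11.png")
for c,mm in (("wrist",m),("scene",None),("top",None)):
    if c!="wrist": im=viewer.snapshot(c)
    else: im=w
    for n,z in [("lever_tip",.0286),("stop_face",.01),("garnet",0),("fluorite",0),("loupe",0)]:
        for r in viewer.pinpoint(n,c):
            if r["confidence"]>.3: print(c,n,round(r["confidence"],2),np.round(r["position"]),np.round(ray(c,r["position"],z,mm),4))
h=cv2.cvtColor(w,cv2.COLOR_BGR2HSV); k=((h[...,1]>150)&((h[...,0]<6)|(h[...,0]>172))&(h[...,2]>60)).astype(np.uint8)
n,l,st,ce=cv2.connectedComponentsWithStats(k)
for i in range(1,n):
    if st[i,4]>60:
        x,y,W,H,_=st[i]; print("red",st[i], np.round(ray("wrist",(y+H/2,x),.0326,m),4),np.round(ray("wrist",(y+H/2,x+W),.0326,m),4))
# gap check: dark rows along row centreline in top view
t=viewer.snapshot("top"); a=rect(t,viewer.camera_model("top"),.045,(.586,-.1645),-.196,(-.01,.01,-.05,.17),1000)
print(cv2.cvtColor(a,6).mean(1).astype(int).tolist())
E
```

```text
21.55 [ 0.4814 -0.2882  0.1844] [[0.202, 0.979, -0.0], [0.979, -0.202, 0.001], [0.001, -0.0, -1.0]] [-0.58551134 -0.47596947 -0.38169979] -2.9770529148402475e-05
cam [ 0.495 -0.223  0.311] dir [-0.05 -0.26 -0.97]
stop_back 0.75 [ 38. 351.] [ 0.5817 -0.1839  0.043 ]
lever_pin 0.93 [ 25. 320.] [ 0.5619 -0.1666  0.0286]
wrist lever_tip 0.9 [ 26. 253.] [ 0.5077 -0.1541  0.0286]
wrist stop_face 0.74 [ 17. 342.] [ 0.5867 -0.1585  0.01  ]
wrist garnet 0.74 [217. 229.] [ 0.4471 -0.3229  0.    ]
wrist loupe 0.61 [ 24. 320.] [ 0.5686 -0.1579  0.    ]
scene lever_tip 0.45 [200. 302.] [ 0.572  -0.1858  0.0286]
scene garnet 0.8 [275. 284.] [ 0.4477 -0.3254  0.    ]
scene fluorite 0.69 [302. 362.] [ 0.5666 -0.4557  0.    ]
top lever_tip 0.7 [190. 266.] [ 0.5082 -0.1509  0.0286]
top lever_tip 0.68 [161. 269.] [ 0.5855 -0.1592  0.0286]
top loupe 0.72 [155. 219.] [ 0.6079 -0.0228  0.    ]
top loupe 0.46 [142. 169.] [0.6414 0.1149 0.    ]
red [ 244   17   65   22 1154] [ 0.4999 -0.1553  0.0326] [ 0.552  -0.1659  0.0326]
red [231 217  12  21  67] [ 0.4515 -0.3235  0.0326] [ 0.4629 -0.3258  0.0326]
[149
[... 374 characters left out ...]
1, 141, 140, 138, 135, 131, 128, 126, 125, 125, 128, 133, 136, 137, 135, 131, 126, 123, 123, 123, 123, 124, 124, 125, 127, 129, 131, 133, 135, 136, 138, 141, 143, 144, 144, 144, 143, 143, 144, 143, 142, 140, 137, 133, 130, 127, 125, 124, 126, 129, 133, 133, 133, 132, 129, 126, 125, 124, 124, 124, 124, 126, 127, 129, 131, 133, 134, 136, 138, 140, 141, 142, 143, 144, 144, 144, 143, 142, 140, 138, 136, 134, 131, 128, 126, 125, 126, 128, 132, 133, 121, 101, 82, 70, 62, 58, 58, 60, 67, 75, 82, 90, 98, 103, 103, 102, 94, 85, 78, 73, 68, 66, 64, 61, 64, 77, 94, 107, 117, 124, 130, 133, 133, 133, 133, 132, 131, 131, 131, 130, 131, 131, 132, 131, 132, 131, 130, 129, 128, 127, 127, 128, 129, 130, 132]
```

The numbers agree. The box seams sit 38–39 mm apart up to the cheek, the stop hasn't moved, and the lever tip is 54 mm out from the pin at pin height, so it is flat. The loupe, garnet and fluorite are where they were.

```bash
python3 -c "
from bench import env; print(env.finish_job())"
```

```text
the job is handed in; nothing more can be done
None
```

The job is handed in at about 22–23 s: the new box is in the channel, the row is pushed closed against the cheek, the lever is flat and clamped, and the crystals and loupe are untouched; I viewed 12 pictures, two over the limit of 10, and no verdict was returned.

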